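# Hang the dowel caddy on its side-opening hooks

### The arm

A 6-joint arm with a two-finger parallel gripper is mounted at the origin on a cart in front of the work surface, level with it; the furniture and walls round the work are solid. World frame = base frame: x ahead of the robot, y to its left, z up, the work surface at z = 0. Lengths are in m, angles in rad, forces in N, time in s.
With the tool pointing down it reaches from about 0.25 to 0.725 m from the base axis. Payload 9.7 kg.
Tool frame: the origin (TCP) lies midway between the tips of the shut fingers; the grasp point (between the pads) lies 19 mm behind it (robot.grip_depth is the distance from the TCP to the grasp point, in m); z points along the fingers, y is the line along which they close (so a half turn about z gives the same grasp; the last joint's range is limited). The gripper opens to 85 mm and grips with 20 to 120 N. Pads are 22 mm wide; open, the fingers measure 114 mm over their backs; the gripper's body (76 mm by 85 mm) begins 54 mm behind the grasp point. The pads swing forward as they close: fully open they stand 13 mm farther back than shut.
Start: joints at [-1.309, 0.087, 0.176, 1.66, 0, 1.571], TCP at [0.142, -0.531, 0.202] pointing down, gripper open.
Joint ranges: [-3.13, 3.13], [-0.85, 1.81], [-1.15, 1.24], [-2.2, 2.28], [-1.44, 1.52], [-3.14, 3.14]. Speed limits (rad/s): [2.22, 2.22, 2.57, 3.14, 3.14, 3.14].

### API

Orientations are given as a unit quaternion [x, y, z, w].
In Python, from station import robot gives the robot as it stands.
- The arm moves only by the shell command python3 -m creep 'ROWS'. ROWS is JSON, a list of rows, each a list of 3 entries, a list of its own where there are three numbers: the shift along the tool's x, y, z in m, then the turn, a rotation vector about the tool's x, y, z in rad, then the opening, from -1 (shut) to 1 (fully open). In form: [[[tx, ty, tz], [rx, ry, rz], claw], ...]. A call has 1 to 8 rows; each row is the pose to reach, as a shift and turn from the pose commanded when the call began, along the tool's axes at that moment; what a row does not reach only later rows make up. A row lasts 1/12 s, in which the tool goes at most 41.7 mm and 7.16 degrees, less where a joint would pass 70% of its speed; a pose out of reach is approached as far as the arm can. A call with a gripper value outside its range is refused whole. The fingers move at their own pace and stop on an object; the grip force is fixed at half the most. Time passes only in rows, so rows that repeat a pose let the fingers close. It gives the time, the measured TCP pose, the force, the opening and the grip force at its end, in the units of the state.
- robot.read_state(): the state, without advancing time (a new reading comes with each control period).
- robot.read_camera(name): name is "scene" or "top"; returns the picture (420x560x3 uint8, red, green, blue); there is no depth.
- robot.camera_params(name): a dict with "fx", "fy", "cx", "cy" (pixels), "position" and "rotation" of the camera in the world. Camera axes: x right, y down, z forward; pixel columns grow to the right and rows downward; lengths in m; the calibration is good to about 2 mm. A picture is of the moment at which its call begins. camera_params takes no time and is no camera call.
- robot.job_done(): hands the job in; it is judged then, once.
Trained networks look in the newest picture that a camera, given by its name, has taken for a name from the list of things; names that differ only in an ending like _2 or _b are one class to them, and where a whole thing is asked for, a point or a joint stands for the part that bears it (a point fixed in the world has none). Each returns a list of dicts, best first, with "confidence" (0 to 1); they miss things now and then, are a little off and sometimes report something else, mostly with a low value. They report only what shows in the picture. A call takes as long as a camera call. They do not tell look-alikes from the thing itself.
- robot.look_for(camera, thing): "box" ([left, top, width, height] in pixels, round what is visible of it).
- robot.tip_of(camera, thing): "pixel" ([column, row] in pixels: a listed point, or the origin of a listed thing).
The state is a dict: "t": time; "joint_positions": joint angles; "joint_vel": joint speeds; "effort": joint torques, N m; "ee_pos": TCP position; "tcp_rot": TCP orientation; "force": force on the tool from outside, world axes, zero at the start; "ft_torque": the same for the moment, N m; "opening": finger opening in m; "finger_force": force on a finger pad.
Only numpy, scipy, OpenCV 4.12 (cv2) and the standard library are available. Lean on these libraries where they do the work, as an engineer would, in place of code of your own. Each camera call takes 0.05 s, during which the arm holds its last target. There are 200 camera calls.

### The job

Hang the small plywood dowel caddy on the bench rack by the round bar across its top: bring the bar in level through the open sides of the two steel hooks, back over their lips, then let it down gently so that both ends sink to the bottom of the throats, and let go so that the caddy hangs at rest. The hooks can be clamped anywhere along their adjustment, so feel for the throats and never force the bar against the hooks (no more than about 20 N). Leave the screw pot, the wax tin and the roll of masking tape where they stand.

Things in the scene. Friction and masses are not known exactly. Their poses are not given: they have to be found in the camera images.
- caddy: Open plywood box 66 x 108 mm (x, y), side walls 34 mm high, with short dowels in it (fixed, tops 26 mm above its underside) and end boards (y = +-44 to +-54 mm, 116 mm high; 30 mm wide above 50 mm) that carry a round bar along its y. Origin: centre of the underside, z up. 0.22 to 0.45 kg; stands on the table at the start. A half turn makes no difference.
- caddy_bar (a point): Middle of the caddy's round bar: 14 mm diameter, centre 105 mm above the underside, along the caddy's y from -76 to +76 mm (22 mm beyond each end board). Between the boards it is free over 88 mm, and clear below down to the dowels: pinch it here from above, fingers before and behind (closing along the caddy's x). Axes as the caddy's.
- caddy_end_left (a point): Point on the bar's axis 65 mm from its middle, on the caddy's +y side: the part that lies in a hook. Axes as the caddy's.
- caddy_end_right (a point): The same on the caddy's -y side. Axes as the caddy's.
- rack: Fixed rack, origin on the table, z up: base board 14 mm thick (x -35 to 125, y +-78 mm), two dark posts at x = 90, y = +-65 mm (22 mm square; clamp blocks 36 x 30 mm, their knobs up to 235 mm high), joined by a bar 49 to 71 mm above the table. The blocks hold a pair of unyielding steel hook plates at y = +-65 mm, 8 mm thick, joined behind the posts. They open towards the rack's -x.
- rack_hang (a point): Fixed to the rack, NOT to the hooks: rack x = 0, y = 0, 170 mm above the table; axes as the rack's. The hooks are clamped with their throats' centre anywhere from -25 to +25 mm from here along x, other each time and not measured: to be felt. Throat: 18 mm wide along x, floor at 163 mm (seated bar: centre at 170 mm); behind it the upright back (16 mm thick) ends the slot.
- rack_mouth (a point): Fixed to the rack at its x = -85 mm, y = 0, 198 mm high, before the mouths at the middle of their height; axes as the rack's. From here the bar goes in along +x, parallel to the rack's y (7 mm play to the end boards each side). Lip: level top at 185 mm (sliding bar: centre at 192 mm), from 47 to 9 mm before the throat's centre. A horn, underside 211 mm, top 225 mm, covers the throat and 15 mm of lip.
- screw_pot: Round pot, 65 mm diameter, 75 mm high, loose; origin: centre of the underside. A bystander.
- wax_tin: Low round tin, 73 mm diameter, 26 mm high, loose; origin: centre of the underside. A bystander.
- masking_roll: Roll of masking tape lying flat, 96 mm diameter, 24 mm high, loose; origin: centre of the underside. A bystander.
Not all that is in view belongs to the job. There is more than one size of the caddy; the one meant has the size given above.

How it is judged:
On the way:
1. the caddy is lifted clear of the table (height (world z) of caddy above 0.03 m), for 0.1 s.
At the end, for the whole second after the job is handed in: Both bar ends lie at the bottom of the throats (each end point within 5 mm of rack_hang in height and within 33 mm along the rack's x); the rack carries the caddy, which hangs within 0.35 rad of upright, slower than 50 mm/s, released (z of caddy_end_left in the frame of rack_hang between -0.005 and 0.005 m and x of caddy_end_left in the frame of rack_hang between -0.033 and 0.033 m and z of caddy_end_right in the frame of rack_hang between -0.005 and 0.005 m and x of caddy_end_right in the frame of rack_hang between -0.033 and 0.033 m and contact force between caddy and rack above 0.5 N and contact force between the fingers and caddy below 0.1 N and angle between caddy's own z axis and vertical below 0.35 rad and linear speed of caddy below 0.05 m/s); the robot touches nothing.
It fails at once if the caddy pressed or dropped against the rack with more than 25 N (contact force between caddy and rack above 25 N).
It fails at once if the fingers or the arm pressed against the rack with more than 25 N (contact force between any of the arm, the fingers and rack above 25 N).
It fails at once if the screw pot shifted by more than 20 mm (distance of screw_pot from where it was at the start of the episode above 0.02 m).
It fails at once if the wax tin shifted by more than 20 mm (distance of wax_tin from where it was at the start of the episode above 0.02 m).
It fails at once if the roll of masking tape shifted by more than 20 mm (distance of masking_roll from where it was at the start of the episode above 0.02 m).
It also fails if it takes over 54 s, if anything falls off the work surface, if the arm or the gripper's body presses on something with over 40 N, if the wrist force passes 120 N, or if a joint passes its speed limit or range.

## Working session

There is one attempt and no reset: what is moved stays moved. The work goes in short steps, Python scripts to look and compute and a shell command to move; the robot and the scene stay as the last step left them, time stands still between calls to the robot, and variables do not carry over. Pictures are saved under pics/ and viewed, at most 10 in all, crops included, and the job is handed in when it is done.

```bash
mkdir -p pics; ls; python3 - <<'E'
from station import robot
import cv2,numpy as np
for c in("scene","top"):
    im=robot.read_camera(c); cv2.imwrite(f"pics/{c}0.png",im[:,:,::-1])
    p=robot.camera_params(c); print(c,{k:np.round(v,4).tolist() for k,v in p.items()})
    for n in("caddy","caddy_bar","caddy_end_left","caddy_end_right","rack","rack_hang","rack_mouth","screw_pot","wax_tin","masking_roll"):
        print(n,[(np.round(d["pixel"]).tolist(),round(d["confidence"],2)) for d in robot.tip_of(c,n)[:4]])
s=robot.read_state();print(s)
E
```

```text
pics
scene {'fx': 384.7202, 'fy': 384.7202, 'cx': 283.2336, 'cy': 218.1012, 'position': [0.1849, 0.7222, 0.8752], 'rotation': [-0.2086, 0.8923, -0.392, 0.0816]}
caddy [([375.0, 229.0], 0.88), ([330.0, 230.0], 0.6)]
caddy_bar [([331.0, 208.0], 0.69), ([329.0, 231.0], 0.6)]
caddy_end_left [([386.0, 210.0], 0.9)]
caddy_end_right [([365.0, 222.0], 0.91), ([340.0, 196.0], 0.66)]
rack [([242.0, 301.0], 0.64)]
rack_hang [([243.0, 257.0], 0.74)]
rack_mouth [([267.0, 268.0], 0.69), ([299.0, 324.0], 0.45)]
screw_pot [([207.0, 244.0], 0.97)]
wax_tin [([303.0, 324.0], 0.69), ([324.0, 220.0], 0.33)]
masking_roll [([224.0, 215.0], 0.81)]
top {'fx': 393.6737, 'fy': 393.6737, 'cx': 274.9094, 'cy': 210.1814, 'position': [0.4594, 0.0429, 1.1636], 'rotation': [0.7095, -0.7037, 0.0315, -0.0175]}
caddy [([348.0, 298.0], 0.97), ([331.0, 252.0], 0.57), ([302.0, 144.0], 0.41)]
caddy_bar [([333.0, 254.0], 0.88), ([358.0, 301.0], 0.79)]
caddy_end_left [([314.0, 251.0], 0.59), ([372.0, 305.0], 0.56)]
caddy_end_right [([355.0, 252.0], 0.66)]
rack [([210.0, 213.0], 0.67), ([202.0, 207.0], 0.24)]
rack_hang [([199
[... 205 characters left out ...]
62)]
{'t': 1.1, 'joint_positions': array([-1.30896273e+00,  8.68818579e-02,  1.75886575e-01,  1.65979196e+00,
        2.59557254e-06,  1.57077979e+00]), 'joint_vel': array([ 0.00111671,  0.00026353, -0.00238399, -0.00164723, -0.00019027,
       -0.00020807]), 'effort': array([-7.03421974e-04, -5.20124960e+01,  4.64849567e+01,  2.08170066e-03,
       -3.63406969e-05,  9.81331880e-06]), 'ee_pos': array([ 0.14236813, -0.53124923,  0.20188725]), 'tcp_rot': array([9.91441549e-01, 1.30551350e-01, 1.87961785e-06, 4.33408071e-06]), 'force': array([-0.14022772, -0.18484822, -0.6895059 ]), 'ft_torque': array([-0.00748693,  0.0003095 ,  0.00640824]), 'finger_force': 0.0, 'opening': 0.08556615083536556}
```

View pics/scene0.png

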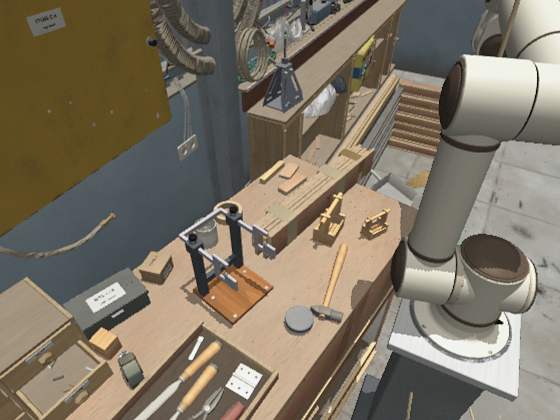

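View pics/top0.png

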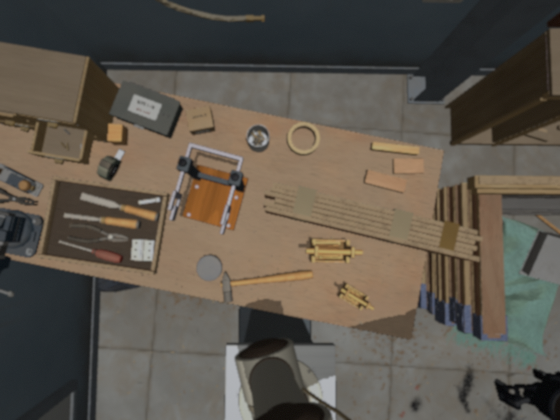

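The scene view shows the rack at about (230,270) and two caddies at (329,222) and (375,222). In the top view the rack is at (210,190), the caddies are at (331,250) and (354,296), and the tin, pot and roll are at (208,268), (258,137) and (303,138). A 152 mm bar should span about 57 px at that height, so I expect the larger one. I'll check it in a close crop.

```bash
python3 - <<'E'
import cv2,numpy as np
im=cv2.imread("pics/top0.png")
a=cv2.resize(im[225:315,290:390],None,fx=4,fy=4,interpolation=cv2.INTER_CUBIC)
b=cv2.resize(im[140:240,160:260],None,fx=4,fy=4,interpolation=cv2.INTER_CUBIC)
a=cv2.copyMakeBorder(a,0,40,0,0,cv2.BORDER_CONSTANT)
cv2.imwrite("pics/crop1.png",np.hstack([a,b]))
im=cv2.imread("pics/scene0.png")
cv2.imwrite("pics/crop2.png",cv2.resize(im[185:335,180:400],None,fx=3.6,fy=3.6,interpolation=cv2.INTER_CUBIC))
E
```

```text
(no output)
```

View pics/crop1.png

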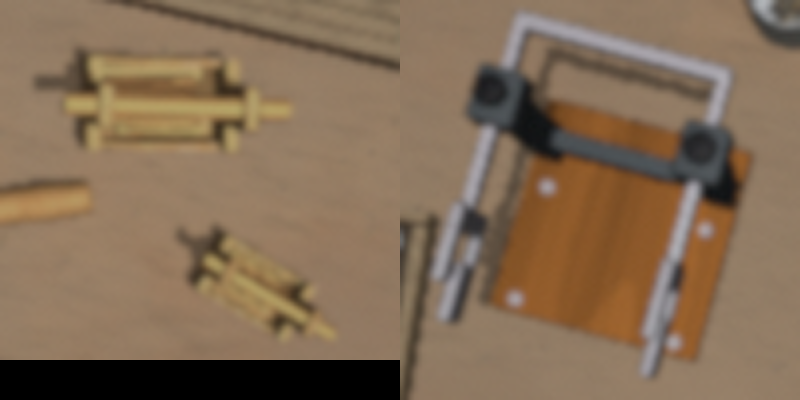

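View pics/crop2.png

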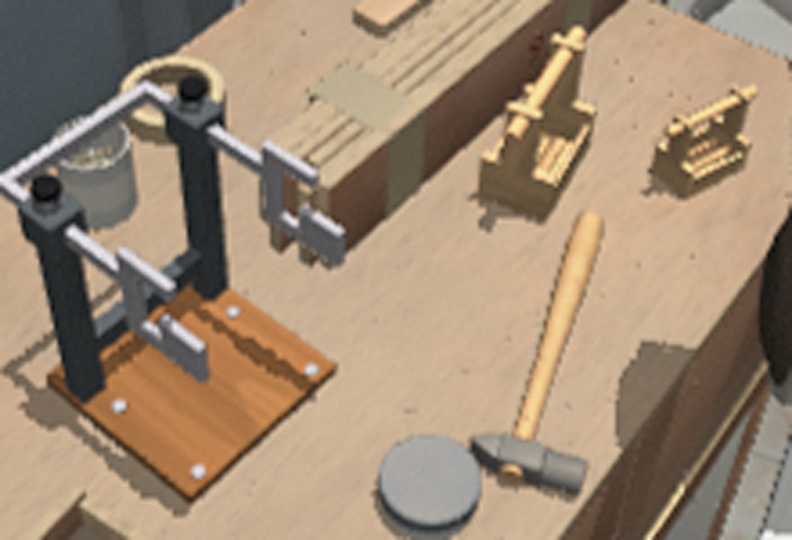

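The left crop shows two caddies. The big one's bar runs from (64,104) to (292,110), which is 57 px in the original and fits 152 mm. The small one's bar is about 37 px. So I choose the big one at top pixel (334,251). The right crop shows the rack, with board corners near (488,302), (697,359) and (752,152), knobs at (492,92) and (703,148), and lip tips at (450,319) and (650,375).

```bash
cat > h.py <<'E'
from station import robot
import numpy as np
from scipy.spatial.transform import Rotation as R
from scipy.optimize import least_squares
def ray(cam,px,z):
    p=robot.camera_params(cam); q=np.array(p["rotation"])
    M=R.from_quat(q).as_matrix() if q.shape==(4,) else q
    d=M@np.array([(px[0]-p["cx"])/p["fx"],(px[1]-p["cy"])/p["fy"],1]); o=np.array(p["position"])
    return o+d*(z-o[2])/d[2]
def proj(cam,P):
    p=robot.camera_params(cam); M=R.from_quat(p["rotation"]).as_matrix()
    c=M.T@(np.array(P)-p["position"]); return np.array([p["fx"]*c[0]/c[2]+p["cx"],p["fy"]*c[1]/c[2]+p["cy"]])
E
python3 - <<'E'
from h import *
l=lambda u,v:((u+.5)/4-.5+290,(v+.5)/4-.5+225)
r=lambda u,v:((u-400+.5)/4-.5+160,(v+.5)/4-.5+140)
s=lambda u,v:((u+.5)/3.6-.5+180,(v+.5)/3.6-.5+185)
a,b=ray("top",l(64,104),.105),ray("top",l(292,110),.105)
print("bar",a,b,np.linalg.norm(a-b),(a+b)/2,np.degrees(np.arctan2(*(a-b)[1::-1])))
# scene view bar ends
a2,b2=ray("scene",s(512,138),.105),ray("scene",s(577,35),.105)
print("scene bar",a2,b2,(a2+b2)/2,np.linalg.norm(a2-b2))
# rack: image-left is +y? fit with both
obs=[("top",r(488,302),(-.035,.078,.014)),("top",r(697,359),(-.035,-.078,.014)),("top",r(752,152),(.125,-.078,.014)),
("top",r(492,92),(.09,.065,.235)),("top",r(703,148),(.09,-.065,.235)),
("scene",s(192,492),(-.035,.078,.014)),("scene",s(336,368),(-.035,-.078,.014)),("scene",s(46,188),(.09,.065,.235)),("scene",s(192,90),(.09,-.065,.235)),("scene",s(50,378),(.125,.078,.014))]
def W(x,P): c,t=np.cos(x[2]),np.sin(x[2]); return [x[0]+c*P[0]-t*P[1],x[1]+t*P[0]+c*P[1],P[2]]
f=lambda x:np.concatenate([proj(c,W(x,P))-p for c,p,P in obs])
best=min((least_squares(f,[.5,.2,t],loss="soft_l1") for t in(0,1.57,3.14,-1.57)),key=lambda q:q.cost)
x=best.x; print("rack",x,np.degrees(x[2])); print(np.round(f(x).reshape(-1,2),1).tolist())
for n,u,z,o in(("lipL",(450,319),.185,.047),("lipR",(650,375),.185,.047),("hornL",(437,277),.225,.024),("hornR",(650,337),.225,.024)):
    w=ray("top",r(*u),z)[:2]-x[:2]; c,t=np.cos(x[2]),np.sin(x[2]); print(n,"rack xy",w@[c,t],w@[-t,c],"throat",w@[c,t]+o)
print("hang",W(x,(0,0,.17)),"mouth",W(x,(-.085,0,.198)))
for n,z in(("screw_pot",0),("wax_tin",0),("masking_roll",0)):print(n,ray("top",{"screw_pot":(257,142),"wax_tin":(208,268),"masking_roll":(303,144)}[n],z))
E
```

```text
bar [ 0.42503105 -0.06080155  0.105     ] [ 0.42207162 -0.21430135  0.105     ] 0.1535283245191728 [ 0.42355133 -0.13755145  0.105     ] 88.89549154359239
scene bar [ 0.42581794 -0.06457498  0.105     ] [ 0.42341285 -0.21351238  0.105     ] [ 0.42461539 -0.13904368  0.105     ] 0.14895682435295557Traceback (most recent call last):
  File "<stdin>", line 16, in <module>
  File "<stdin>", line 16, in <genexpr>
    return func(*args, **kwargs)
    result = trf(vector_fun.fun, vector_fun.jac, x0, f0, J0, lb, ub, ftol, xtol,
                 gtol, max_nfev, x_scale, loss_function, tr_solver,
                 tr_options.copy(), verbose, callback=callback_wrapped)
    return trf_no_bounds(
        fun, jac, x0, f0, J0, ftol, xtol, gtol, max_nfev, x_scale,
        loss_function, tr_solver, tr_options, verbose, callback=callback)
    J = jac(x)
    self._update_jac()
    ~~~~~~~~~~~~~~~~^^
    self.J = self.jac_wrapped(xp_copy(self.x), f0=self.f)
             ~~~~~~~~~~~~~~~~^^^^^^^^^^^^^^^^^^^^^^^^^^^^
    J, dct = approx_derivative(
             ~~~~~~~~~~~~~~~~~^
        self.fun,
        
[... 279 characters left out ...]

                             ^^^^^^^^^^^^^^^^^^^^^^
                             mf)
                             ^^^
    df = [f_eval - f0 for f_eval in f_evals]
                                    ^^^^^^^
    f = np.atleast_1d(self.fun(x, *self.args, **self.kwargs))
                      ~~~~~~~~^^^^^^^^^^^^^^^^^^^^^^^^^^^^^^
    return np.atleast_1d(self.fun(x))
                         ~~~~~~~~^^^
    return self.f(x, *self.args, **self.kwargs)
           ~~~~~~^^^^^^^^^^^^^^^^^^^^^^^^^^^^^^
  File "<stdin>", line 15, in <lambda>
  File "h.py", line 11, in proj
    p=robot.camera_params(cam); M=R.from_quat(p["rotation"]).as_matrix()
ValueError: time passes only in moves, steps and waits
```

```bash
sed -i 's/robot.camera_params(cam)/CP[cam]/; /^def ray/i CP={c:robot.camera_params(c) for c in("scene","top")}' h.py
python3 - <<'E'
from h import *
r=lambda u,v:((u-400+.5)/4-.5+160,(v+.5)/4-.5+140)
s=lambda u,v:((u+.5)/3.6-.5+180,(v+.5)/3.6-.5+185)
obs=[("top",r(488,302),(-.035,.078,.014)),("top",r(697,359),(-.035,-.078,.014)),("top",r(752,152),(.125,-.078,.014)),
("top",r(492,92),(.09,.065,.235)),("top",r(703,148),(.09,-.065,.235)),
("scene",s(192,492),(-.035,.078,.014)),("scene",s(336,368),(-.035,-.078,.014)),("scene",s(46,188),(.09,.065,.235)),("scene",s(192,90),(.09,-.065,.235)),("scene",s(50,378),(.125,.078,.014))]
def W(x,P): c,t=np.cos(x[2]),np.sin(x[2]); return [x[0]+c*P[0]-t*P[1],x[1]+t*P[0]+c*P[1],P[2]]
f=lambda x:np.concatenate([proj(c,W(x,P))-p for c,p,P in obs])
best=min((least_squares(f,[.5,.2,t],loss="soft_l1") for t in(0,1.57,3.14,-1.57)),key=lambda q:q.cost)
x=best.x; print("rack",x,np.degrees(x[2])); print(np.round(f(x).reshape(-1,2),1).tolist())
c,t=np.cos(x[2]),np.sin(x[2])
for n,u,z,o in(("lipL",(450,319),.185,.047),("lipR",(650,375),.185,.047),("hornL",(437,277),.225,.024),("hornR",(650,337),.225,.024)):
    w=ray("top",r(*u),z)[:2]-x[:2]; print(n,"rack xy",w@[c,t],w@[-t,c],"throat",w@[c,t]+o)
for n,u,z,o in(("lipL",(208,355),.185,.047),("lipR",(343,237),.185,.047),("hornL",(174,288),.225,.024),("hornR",(318,175),.225,.024)):
    w=ray("scene",s(*u),z)[:2]-x[:2]; print(n,"rack xy",w@[c,t],w@[-t,c],"throat",w@[c,t]+o)
print("hang",W(x,(0,0,.17)),"mouth",W(x,(-.085,0,.198)))
for n,p in{"screw_pot":(257,142),"wax_tin":(208,268),"masking_roll":(303,144)}.items():print(n,ray("top",p,0))
for n,p in{"screw_pot":(207,244),"wax_tin":(303,324),"masking_roll":(224,215)}.items():print(n,ray("scene",p,0))
print(R.from_quat([0.99144,.13055,0,0]).as_matrix().round(3).tolist())
E
```

```text
rack [ 0.5331358   0.20643593 -0.25828433] -14.798602022106225
[[0.4, 1.1], [-0.1, 1.0], [0.8, 0.2], [-0.6, -0.7], [-0.5, -0.2], [-0.2, 2.2], [0.7, -0.6], [-0.0, -0.6], [0.1, -1.0], [-1.6, -0.1]]
lipL rack xy -0.04810594110367822 0.061557343049176164 throat -0.001105941103678218
lipR rack xy -0.04894612295518857 -0.06696231219423252 throat -0.0019461229551885686
hornL rack xy -0.02537959917792525 0.06622737997600088 throat -0.0013795991779252496
hornR rack xy -0.026443581897196578 -0.06532923367559398 throat -0.0024435818971965777
lipL rack xy -0.05512995839855564 0.06615536822741334 throat -0.00812995839855564
lipR rack xy -0.052227216969533315 -0.06292283373087154 throat -0.0052272169695333146
hornL rack xy -0.0271928256849923 0.06415749297014432 throat -0.003192825684992299
hornR rack xy -0.027224377642268684 -0.06597297450444048 throat -0.003224377642268683
hang [np.float64(0.5331357993669507), np.float64(0.20643593149878758), 0.17] mouth [np.float64(0.450955281580359), np.float64(0.22814681578127824), 0.198]
screw_pot [0.74462048 0.07556416 0.        ]
wax_tin [0.36909707 0.21472702 0.        ]
masking_roll [ 0.74024243 -0.06252052  0.        ]
screw_pot [0.74254661 0.07884405 0.        ]
wax_tin [0.36186301 0.20406086 0.        ]
masking_roll [ 0.76742192 -0.05855643  0.        ]
[[0.966, 0.259, 0.0], [0.259, -0.966, 0.0], [0.0, 0.0, -1.0]]
```

```bash
python3 -m creep '[[[0.374,-0.307,0],[0,0,-1.29],0.2],[[0.374,-0.307,0],[0,0,-1.29],0.2],[[0.374,-0.307,0],[0,0,-1.29],0.2],[[0.374,-0.307,0],[0,0,-1.29],0.2],[[0.374,-0.307,0],[0,0,-1.29],0.2],[[0.374,-0.307,0],[0,0,-1.29],0.2],[[0.374,-0.307,0],[0,0,-1.29],0.2],[[0.374,-0.307,0],[0,0,-1.29],0.2]]'
cat >> h.py <<'E'
def goto(P,yaw):
    "shift and turn in tool axes to TCP at P, tool down, tool y at world angle yaw (deg)"
    s=robot.read_state(); A=R.from_quat(s["tcp_rot"]); y=np.radians(yaw)
    ty=np.array([np.cos(y),np.sin(y),0]); tz=np.array([0,0,-1.]); T=R.from_matrix(np.c_[np.cross(ty,tz),ty,tz])
    print("t",s["t"],"tcp",s["ee_pos"].round(4),"F",s["force"].round(2),"open",round(s["opening"],4),"ff",round(s["finger_force"],1))
    print("shift",A.inv().apply(np.array(P)-s["ee_pos"]).round(4),"turn",(A.inv()*T).as_rotvec().round(4), "axes",A.as_matrix().round(3).tolist())
E
python3 -c "
from h import *
goto([.424,-.138,.2],-1.1)"
```

```text
t: 1.77
ee_pos: [0.3371, -0.2585, 0.2021]
tcp_rot: [0.806, 0.592, 0.0, 0.0]
force: [0.8, -1.0, -0.1]
opening: 0.0511
finger_force: 0.0
t 1.7667 tcp [ 0.3371 -0.2585  0.2021] F [ 0.76 -1.05 -0.12] open 0.0511 ff 0.0
shift [0.141  0.0469 0.0021] turn [ 0.0008  0.0004 -0.284 ] axes [[0.299, 0.954, 0.001], [0.954, -0.299, -0.001], [-0.0, 0.001, -1.0]]
```

```bash
python3 -m creep '[[[0.140,0.047,0],[0,0,-0.284],0.2],[[0.140,0.047,0],[0,0,-0.284],0.2],[[0.140,0.047,0],[0,0,-0.284],0.2],[[0.140,0.047,0.02],[0,0,-0.284],0.2],[[0.140,0.047,0.03],[0,0,-0.284],0.2],[[0.140,0.047,0.03],[0,0,-0.284],0.2],[[0.140,0.047,0.03],[0,0,-0.284],0.2]]'
python3 - <<'E'
from h import *
import cv2
goto([.424,-.138,.086],-1.1)
im=robot.read_camera("scene"); cv2.imwrite("pics/s2.png",cv2.resize(im[130:290,260:460,::-1],None,fx=3.5,fy=3.5,interpolation=cv2.INTER_CUBIC))
E
```

```text
t: 2.35
ee_pos: [0.4233, -0.1413, 0.1717]
tcp_rot: [0.716, 0.698, -0.0, -0.0]
force: [0.7, -0.3, 0.9]
opening: 0.0511
finger_force: 0.0
t 2.35 tcp [ 0.4233 -0.1413  0.1717] F [ 0.66 -0.34  0.88] open 0.0511 ff 0.0
shift [0.0034 0.0007 0.0857] turn [-0.0011 -0.0001 -0.0055] axes [[0.025, 1.0, -0.001], [1.0, -0.025, 0.0], [0.0, -0.001, -1.0]]
```

View pics/s2.png

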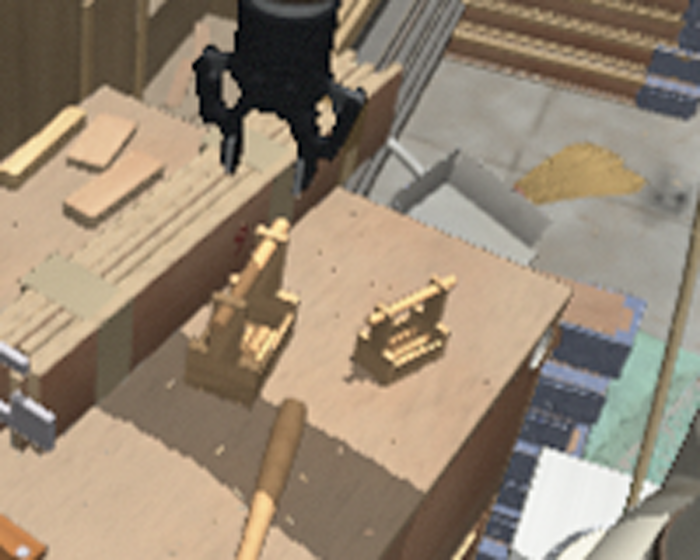

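The gripper hangs above the chosen caddy: the fingertips at (230,170) and (300,190) straddle its bar, which runs from (230,300) to (280,230). The bar stands clear of the lumber stack. Next I descend and grip.

```bash
python3 -m creep '[[[0.003,0,0.025],[0,0,-0.005],0.2],[[0.003,0,0.05],[0,0,-0.005],0.2],[[0.003,0,0.07],[0,0,-0.005],0.2],[[0.003,0,0.083],[0,0,-0.005],0.2],[[0.003,0,0.085],[0,0,-0.005],0.2],[[0.003,0,0.085],[0,0,-0.005],0.2],[[0.003,0,0.085],[0,0,-0.005],-0.2],[[0.003,0,0.085],[0,0,-0.005],-1]]' && python3 -m creep '[[[0,0,0],[0,0,0],-1],[[0,0,0],[0,0,0],-1],[[0,0,0],[0,0,0],-1],[[0,0,0],[0,0,0],-1],[[0,0,0],[0,0,0],-1],[[0,0,0],[0,0,0],-1]]'; python3 -c "
from h import *
goto([.42,-.138,.26],-1.1)"
```

```text
t: 3.07
ee_pos: [0.4245, -0.1388, 0.0884]
tcp_rot: [0.714, 0.7, 0.0, 0.001]
force: [-0.8, 0.9, -0.3]
opening: 0.0285
finger_force: 0.0
t: 3.57
ee_pos: [0.4239, -0.1382, 0.0869]
tcp_rot: [0.714, 0.7, 0.0, 0.0]
force: [-0.6, 0.0, 1.1]
opening: -0.0001
finger_force: 0.0
t 3.5667 tcp [ 0.4239 -0.1382  0.0869] F [-0.55  0.02  1.11] open -0.0001 ff 0.0
shift [ 1.000e-04 -3.900e-03 -1.731e-01] turn [ 0.      0.     -0.0007] axes [[0.02, 1.0, 0.0], [1.0, -0.02, -0.0], [-0.0, 0.0, -1.0]]
```

```bash
python3 - <<'E'
from h import *
import cv2
a=robot.read_camera("scene"); b=robot.read_camera("top")
a=cv2.resize(a[150:270,290:410,::-1],(400,400),interpolation=cv2.INTER_CUBIC);b=cv2.resize(b[210:310,290:390,::-1],(400,400),interpolation=cv2.INTER_CUBIC)
cv2.imwrite("pics/s3.png",np.hstack([a,b]))
for P in([.424,-.138,.087],[.424,-.138,.105],[.424,-.062,.105],[.422,-.214,.105]): print(P,(proj("scene",P)-[290,150])*400/120,(proj("top",P)-[290,210])*4)
E
```

```text
[0.424, -0.138, 0.087] [135.77980901 209.09228186] [172.81786229 163.92008063]
[0.424, -0.138, 0.105] [137.79004226 194.42730518] [177.31355531 164.83683214]
[0.424, -0.062, 0.105] [107.0529025  245.70313422] [ 64.28167956 164.05783451]
[0.422, -0.214, 0.105] [167.96646442 148.010511  ] [290.0544724  168.60403733]
```

View pics/s3.png

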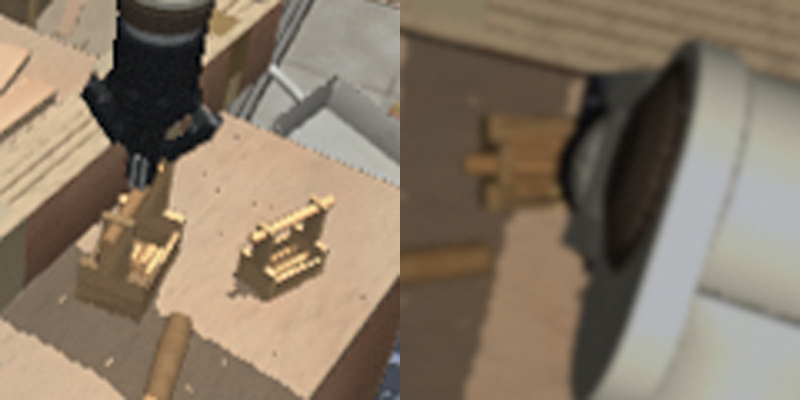

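```bash
python3 - <<'E'
from h import *
print("s3 tips if y=-.138:")
for z in(.087,.1,.11,.12,.13): print(z,((proj("scene",[.424,-.138,z])-[290,150])*400/120).round())
for z in(.172,.18,.19,.2): print("s2",z,((proj("scene",[.3978,-.1413,z])-[260,130])*3.5).round(),((proj("scene",[.4488,-.1413,z])-[260,130])*3.5).round())
for P in([-.033,.054,0],[.033,.054,0],[-.033,-.054,0],[-.033,.054,.034],[.033,.054,.034],[-.033,-.054,.034],[-.015,.054,.116],[.015,.054,.116],[-.015,-.054,.116],[0,.076,.105],[0,-.076,.105]):
    print(P,((proj("scene",np.array(P)+[.424,-.138,0])-[260,130])*3.5).round())
print(robot.read_state())
E
```

```text
s3 tips if y=-.138:
0.087 [136. 209.]
0.1 [137. 199.]
0.11 [138. 190.]
0.12 [139. 182.]
0.13 [141. 174.]
s2 0.172 [289. 221.] [232. 203.]
s2 0.18 [290. 213.] [233. 196.]
s2 0.19 [292. 204.] [234. 186.]
s2 0.2 [293. 194.] [235. 177.]
[-0.033, 0.054, 0] [251. 410.]
[0.033, 0.054, 0] [182. 386.]
[-0.033, -0.054, 0] [291. 335.]
[-0.033, 0.054, 0.034] [255. 383.]
[0.033, 0.054, 0.034] [185. 359.]
[-0.033, -0.054, 0.034] [296. 308.]
[-0.015, 0.054, 0.116] [245. 308.]
[0.015, 0.054, 0.116] [212. 297.]
[-0.015, -0.054, 0.116] [288. 234.]
[0, 0.076, 0.105] [217. 328.]
[0, -0.076, 0.105] [279. 225.]
{'t': 3.6667, 'joint_positions': array([-3.15097315e-01, -1.75635249e-01, -2.99145724e-01,  1.44736501e+00,
       -1.69214648e-05,  1.27561175e+00]), 'joint_vel': array([ 7.46877289e-05, -1.22229783e-03, -1.69982542e-03, -1.48871486e-03,
       -1.32047462e-03,  1.12805723e-03]), 'effort': array([ 1.68363633e-03, -3.59264660e+01,  4.70306575e+01,  3.16910984e-03,
       -1.08415559e-04, -1.18867324e-04]), 'ee_pos': array([ 0.42390071, -0.13817904,  0.08684763]), 'tcp_rot': array([ 7.14111833e-01,  7.00031634e-01, -2.57885144e-05, -3.11910327e-05]), 'force': array([-0.2733436 , -1.11373258,  0.37891126]), 'ft_torque': array([0.05774155, 0.04903108, 0.01012189]), 'finger_force': 0.0, 'opening': -0.00013165793325737004}
```

The projected caddy model matches the picture, but the shut fingertips appear about 25 mm higher than the reported TCP, so they closed above the bar. I'll check this by touch: press down gently on the bar with the shut tips.

```bash
python3 -m creep '[[[0,0,0.001],[0,0,0],-1],[[0,0,0.002],[0,0,0],-1],[[0,0,0.003],[0,0,0],-1],[[0,0,0.003],[0,0,0],-1]]'; python3 -m creep '[[[0,0,0.001],[0,0,0],-1],[[0,0,0.002],[0,0,0],-1],[[0,0,0.003],[0,0,0],-1],[[0,0,0.003],[0,0,0],-1]]'
```

```text
t: 4.0
ee_pos: [0.4238, -0.1382, 0.0836]
tcp_rot: [0.714, 0.7, -0.0, -0.0]
force: [1.0, 0.2, -1.1]
opening: 0.0002
finger_force: 0.0
t: 4.33
ee_pos: [0.4242, -0.1383, 0.0824]
tcp_rot: [0.714, 0.7, 0.0, 0.001]
force: [-4.3, 1.7, 13.0]
opening: 0.0001
finger_force: 6.3
```

```bash
python3 -m creep '[[[0,0,-0.010],[0,0,0],0.2],[[0,0.002,-0.014],[0,0,0],0.2],[[0,0.002,-0.014],[0,0,0],0.2],[[0,0.002,-0.014],[0,0,0],0.2],[[0,0.002,-0.014],[0,0,0],0.2],[[0,0.002,-0.008],[0,0,0],0.2],[[0,0.002,-0.004],[0,0,0],0.2],[[0,0.002,0],[0,0,0],0.2]]' && python3 -m creep '[[[0,0,0.005],[0,0,0],0.2],[[0,0,0.010],[0,0,0],0.2],[[0,0,0.010],[0,0,0],0.2]]'
```

```text
t: 5.0
ee_pos: [0.4256, -0.1381, 0.0799]
tcp_rot: [0.714, 0.7, -0.0, -0.0]
force: [0.6, -0.4, 0.8]
opening: 0.0513
finger_force: 0.0
t: 5.25
ee_pos: [0.4253, -0.1381, 0.0695]
tcp_rot: [0.714, 0.7, -0.0, -0.001]
force: [-0.3, 0.0, 0.1]
opening: 0.0513
finger_force: 0.0
```

```bash
python3 -m creep '[[[0,0,0.006],[0,0,0],0.2],[[0,0,0.012],[0,0,0],0.2],[[0,0,0.012],[0,0,0],-1],[[0,0,0.012],[0,0,0],-1],[[0,0,0.012],[0,0,0],-1],[[0,0,0.012],[0,0,0],-1],[[0,0,0.012],[0,0,0],-1],[[0,0,0.012],[0,0,0],-1]]' && python3 -m creep '[[[0,0,0],[0,0,0],-1],[[0,0,0],[0,0,0],-1]]'
```

```text
t: 5.92
ee_pos: [0.4259, -0.1383, 0.0592]
tcp_rot: [0.714, 0.7, 0.0, 0.0]
force: [-2.2, 0.5, 2.6]
opening: 0.0118
finger_force: 58.5
t: 6.08
ee_pos: [0.4259, -0.1383, 0.0592]
tcp_rot: [0.714, 0.7, 0.0, 0.0]
force: [-1.1, 0.1, 3.1]
opening: 0.0121
finger_force: 58.7
```

```bash
python3 -m creep '[[[0,0,-0.01],[0,0,0],-1],[[0,0,-0.03],[0,0,0],-1],[[0,0,-0.055],[0,0,0],-1],[[0,0,-0.08],[0,0,0],-1],[[0,0,-0.095],[0,0,0],-1],[[0,0,-0.095],[0,0,0],-1],[[0,0,-0.095],[0,0,0],-1]]'; python3 -c "
from h import *
goto([.400,.06,.152],-8);goto([.4074,.2396,.152],-14.8)"
```

```text
t: 6.67
ee_pos: [0.4263, -0.1384, 0.1541]
tcp_rot: [0.714, 0.7, 0.0, 0.0]
force: [0.2, -0.0, -4.2]
opening: 0.0121
finger_force: 59.0
t 6.6667 tcp [ 0.4263 -0.1384  0.1541] F [ 0.16 -0.04 -4.2 ] open 0.0121 ff 59.0
shift [ 0.1978 -0.0303  0.002 ] turn [1.000e-03 1.000e-04 1.196e-01] axes [[0.02, 1.0, 0.001], [1.0, -0.02, -0.0], [-0.0, 0.001, -1.0]]
t 6.6667 tcp [ 0.4263 -0.1384  0.1541] F [ 0.16 -0.04 -4.2 ] open 0.0121 ff 59.0
shift [ 0.3775 -0.0265  0.002 ] turn [1.000e-03 1.000e-04 2.383e-01] axes [[0.02, 1.0, 0.001], [1.0, -0.02, -0.0], [-0.0, 0.001, -1.0]]
```

```bash
python3 -m creep '[[[0.015,-0.01,0.001],[0,0,0],-1],[[0.04,-0.02,0.001],[0,0,0.03],-1],[[0.07,-0.03,0.001],[0,0,0.06],-1],[[0.1,-0.03,0.001],[0,0,0.08],-1],[[0.13,-0.03,0.001],[0,0,0.1],-1],[[0.16,-0.03,0.001],[0,0,0.13],-1],[[0.19,-0.03,0.001],[0,0,0.16],-1],[[0.22,-0.03,0.001],[0,0,0.19],-1]]' && python3 -m creep '[[[0.03,0,0],[0,0,0.02],-1],[[0.06,0,0],[0,0,0.03],-1],[[0.09,0,0],[0,0,0.04],-1],[[0.115,0,0],[0,0,0.05],-1],[[0.13,0,0],[0,0,0.05],-1],[[0.13,0,0],[0,0,0.05],-1],[[0.13,0,0],[0,0,0.05],-1]]'; python3 - <<'E'
from h import *
import cv2
goto([.4074,.2396,.152],-14.8)
for c in("top","scene"):
    im=robot.read_camera(c)
    if c=="scene": a=cv2.resize(im[205:325,180:330,::-1],(750,600),interpolation=cv2.INTER_CUBIC)
    else: b=cv2.resize(im[160:280,150:270,::-1],(600,600),interpolation=cv2.INTER_CUBIC)
cv2.imwrite("pics/s4.png",a)
cv2.imwrite("pics/t4.png",b)
for n in("caddy_bar","caddy_end_left","caddy_end_right"):print(n,[(np.round(d["pixel"],1).tolist(),round(d["confidence"],2)) for d in robot.tip_of("scene",n)[:2]])
E
```

```text
t: 7.33
ee_pos: [0.3994, 0.0836, 0.1512]
tcp_rot: [0.778, 0.628, -0.001, -0.0]
force: [1.3, -0.4, -3.1]
opening: 0.0118
finger_force: 59.0
t: 7.92
ee_pos: [0.4266, 0.2096, 0.151]
tcp_rot: [0.792, 0.61, -0.002, -0.0]
force: [0.1, -0.1, -3.5]
opening: 0.0119
finger_force: 59.0
t 7.9167 tcp [0.4266 0.2096 0.151 ] F [ 0.06 -0.09 -3.53] open 0.0119 ff 59.0
shift [ 0.0241 -0.0262 -0.001 ] turn [-0.0024  0.0023 -0.0001] axes [[0.256, 0.967, -0.003], [0.967, -0.256, -0.002], [-0.002, -0.002, -1.0]]
caddy_bar [([377.8, 213.7], 0.7), ([277.7, 266.5], 0.65)]
caddy_end_left [([389.8, 210.2], 0.92), ([261.6, 281.3], 0.57)]
caddy_end_right [([298.7, 249.9], 0.94), ([368.0, 222.3], 0.59)]
```

View pics/s4.png

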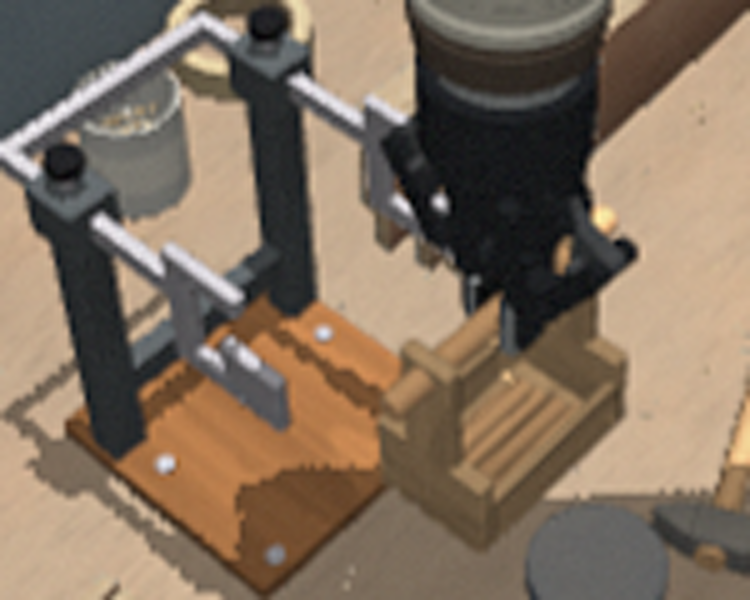

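The caddy hangs upright in the gripper before the rack. The near bar end is at (395,402) and the far end at (603,218) in the crop. The hooks' lip tips are at (285,400) and, hidden, behind the gripper. I'll check the bar position against the rack frame.

```bash
python3 - <<'E'
from h import *
x=np.array([.5331,.2064]);c,t=np.cos(-.2583),np.sin(-.2583)
rk=lambda w:np.round([(w[:2]-x)@[c,t],(w[:2]-x)@[-t,c]],4)
a=ray("scene",(180+395/5,205+402/5),.197);b=ray("scene",(180+603/5,205+218/5),.197)
print("ends rack",rk(a),rk(b),"len",np.linalg.norm(a-b),"mid",rk((a+b)/2),"tcp",rk(robot.read_state()["ee_pos"]))
n1,n2=ray("scene",(261.6,281.3),.197),ray("scene",(298.7,249.9),.197); print("net ends",rk(n1),rk(n2),rk((n1+n2)/2),np.linalg.norm(n1-n2))
E
```

```text
ends rack [-0.1016  0.0452] [-0.1014 -0.1   ] len 0.14516857740337613 mid [-0.1015 -0.0274] tcp [-0.1029 -0.0249]
net ends [-0.0983  0.0333] [-0.1006 -0.0937] [-0.0994 -0.0302] 0.1269803868064473
```

View pics/t4.png

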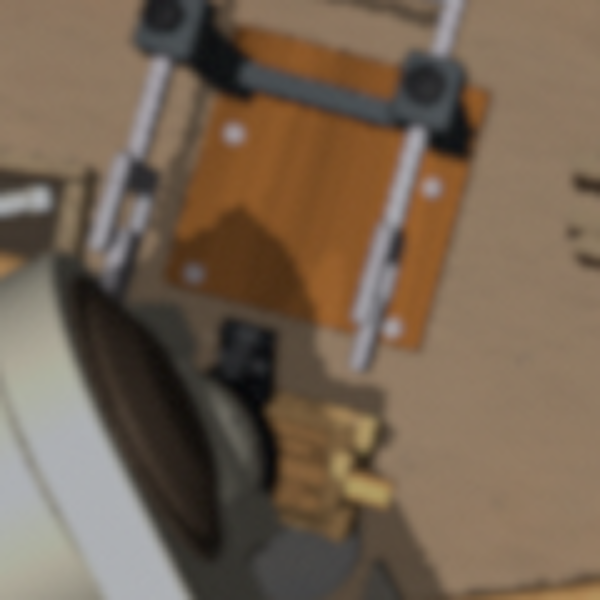

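The top view shows the caddy's right bar end at (392,490) and the right hook's lip tip at (360,368) in the crop. Nothing blocks the way.

```bash
python3 - <<'E'
from h import *
x=np.array([.5331,.2064]);c,t=np.cos(-.2583),np.sin(-.2583)
rk=lambda w:np.round([(w[:2]-x)@[c,t],(w[:2]-x)@[-t,c]],4)
f=lambda u,v,z:rk(ray("top",(150+u/5-.4,160+v/5-.4),z))
print("right end",f(392,492,.197),"board outer top edge mid",f(348,466,.208),"lip tip R",f(360,368,.185),"lip tip L",f(113,288,.185),"horn tips",f(360,322,.225),f(98,248,.225))
E
python3 -m creep '[[[0.008,0,-0.001],[-0.002,0.002,0],-1],[[0.016,0,-0.001],[-0.002,0.002,0],-1],[[0.024,0,-0.001],[-0.002,0.002,0],-1],[[0.026,0,-0.001],[-0.002,0.002,0],-1],[[0.026,0,-0.001],[-0.002,0.002,0],-1],[[0.026,0,-0.001],[-0.002,0.002,0],-1]]'
```

```text
right end [-0.1026 -0.0983] board outer top edge mid [-0.0953 -0.0754] lip tip R [-0.0488 -0.0656] lip tip L [-0.0429  0.0629] horn tips [-0.027  -0.0642] [-0.0259  0.0653]
t: 8.67
ee_pos: [0.434, 0.2348, 0.1537]
tcp_rot: [0.793, 0.61, 0.001, 0.0]
force: [-0.6, 0.2, -2.9]
opening: 0.0118
finger_force: 59.0
```

```bash
python3 -m creep '[[[0,0.008,0.001],[0,0,0],-1],[[0,0.018,0.001],[0,0,0],-1],[[0,0.028,0.001],[0,0,0],-1],[[0,0.038,0.001],[0,0,0],-1],[[0,0.044,0.001],[0,0,0],-1],[[0,0.048,0.001],[0,0,0],-1],[[0,0.050,0.001],[0,0,0],-1],[[0,0.050,0.001],[0,0,0],-1]]'; python3 -c "
from h import *
goto([.5331,.2064,.152],-14.8)"
```

```text
t: 9.33
ee_pos: [0.4828, 0.2215, 0.1528]
tcp_rot: [0.793, 0.609, 0.001, 0.0]
force: [0.0, 0.4, -3.8]
opening: 0.0117
finger_force: 59.0
t 9.3333 tcp [0.4828 0.2215 0.1528] F [ 0.04  0.39 -3.8 ] open 0.0117 ff 59.0
shift [-0.0016  0.0525  0.0009] turn [ 0.0018 -0.0018 -0.0022] axes [[0.258, 0.966, 0.002], [0.966, -0.258, 0.001], [0.002, 0.002, -1.0]]
```

```bash
python3 -m creep '[[[0,0.005,0],[0,0,0],-1],[[-0.001,0.010,0],[0,0,0],-1],[[-0.001,0.015,0],[0,0,0],-1],[[-0.001,0.020,0],[0,0,0],-1],[[-0.001,0.025,0.001],[0,0,0],-1],[[-0.001,0.030,0.001],[0,0,0],-1],[[-0.001,0.034,0.001],[0,0,0],-1],[[-0.001,0.036,0.001],[0,0,0],-1]]'; python3 - <<'E'
from h import *
import cv2
goto([.5331,.2064,.152],-14.8)
im=robot.read_camera("scene")
cv2.imwrite("pics/s5.png",cv2.resize(im[205:325,180:330,::-1],(750,600),interpolation=cv2.INTER_CUBIC))
E
```

```text
t: 10.0
ee_pos: [0.5175, 0.2113, 0.1519]
tcp_rot: [0.793, 0.609, 0.001, 0.0]
force: [-0.2, 1.3, -3.9]
opening: 0.0118
finger_force: 59.0
t 10.0 tcp [0.5175 0.2113 0.1519] F [-0.24  1.27 -3.88] open 0.0118 ff 59.0
shift [-0.0007  0.0163 -0.0001] turn [ 0.0019 -0.0019 -0.002 ] axes [[0.257, 0.966, 0.002], [0.966, -0.257, 0.001], [0.002, 0.002, -1.0]]
```

View pics/s5.png

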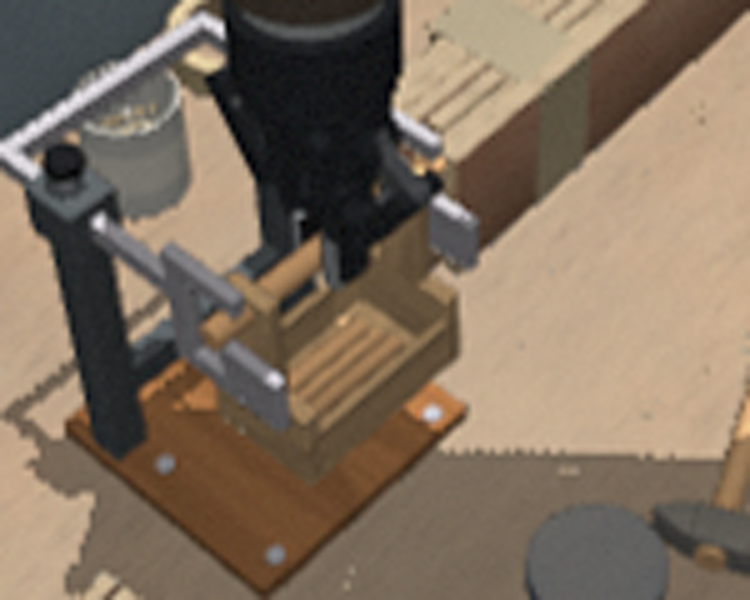

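The near bar end sits in the slot between horn and lip, at about (215,325), and nothing is touching. I'll creep on and feel for the back of the slot.

```bash
python3 -m creep '[[[0,0.003,0],[0,0,0],-1],[[0,0.006,0],[0,0,0],-1],[[0,0.009,0],[0,0,0],-1],[[0,0.009,0],[0,0,0],-1]]'; for i in 1; do python3 -m creep '[[[0,0.001,0],[0,0,0],-1],[[0,0.002,0],[0,0,0],-1],[[0,0.002,0],[0,0,0],-1]]'; done
```

```text
t: 10.38
ee_pos: [0.5261, 0.2091, 0.152]
tcp_rot: [0.793, 0.609, 0.001, 0.0]
force: [0.0, 0.1, -3.2]
opening: 0.0121
finger_force: 59.0
t: 10.63
ee_pos: [0.5277, 0.2086, 0.1521]
tcp_rot: [0.793, 0.609, 0.001, 0.0]
force: [0.0, 0.8, -2.5]
opening: 0.0115
finger_force: 59.0
```

```bash
python3 -m creep '[[[0,0.001,0],[0,0,0],-1],[[0,0.002,0],[0,0,0],-1],[[0,0.002,0],[0,0,0],-1]]'
```

```text
t: 10.88
ee_pos: [0.5296, 0.2081, 0.1521]
tcp_rot: [0.793, 0.609, 0.001, 0.0]
force: [-0.9, 1.6, -3.1]
opening: 0.0119
finger_force: 59.0
```

```bash
python3 -m creep '[[[0,0.001,0],[0,0,0],-1],[[0,0.002,0],[0,0,0],-1],[[0,0.002,0],[0,0,0],-1]]'
```

```text
t: 11.13
ee_pos: [0.5316, 0.2076, 0.1521]
tcp_rot: [0.793, 0.609, 0.001, 0.0]
force: [-0.0, 0.7, -2.9]
opening: 0.0116
finger_force: 59.0
```

```bash
python3 -m creep '[[[0,0.001,0],[0,0,0],-1],[[0,0.002,0],[0,0,0],-1],[[0,0.002,0],[0,0,0],-1]]'
```

```text
t: 11.38
ee_pos: [0.5321, 0.2075, 0.152]
tcp_rot: [0.793, 0.61, 0.001, -0.001]
force: [-6.8, 2.2, -1.2]
opening: 0.0118
finger_force: 59.5
```

Contact with the slot's back came at TCP x about 0.532, which puts the throat centre at rack x about -3.3 mm and agrees with the images. I'll back off 2 mm and descend.

```bash
python3 -m creep '[[[0,-0.002,0],[0,0,0],-1],[[0,-0.0035,0],[0,0,0],-1],[[0,-0.0035,0.002],[0,0,0],-1],[[0,-0.0035,0.004],[0,0,0],-1],[[0,-0.0035,0.006],[0,0,0],-1],[[0,-0.0035,0.006],[0,0,0],-1]]'; python3 -c "
from h import *
goto([.53,.2081,.124],-14.8); print(robot.read_state()['ft_torque'])"
```

```text
t: 11.88
ee_pos: [0.5299, 0.2079, 0.1454]
tcp_rot: [0.793, 0.609, 0.001, 0.0]
force: [0.2, 0.3, -2.9]
opening: 0.012
finger_force: 59.1
t 11.8833 tcp [0.5299 0.2079 0.1454] F [ 0.17  0.32 -2.92] open 0.012 ff 59.1
shift [0.0002 0.     0.0214] turn [ 0.0014 -0.0015 -0.0018] axes [[0.257, 0.966, 0.002], [0.966, -0.257, 0.001], [0.001, 0.001, -1.0]]
[ 0.00954049 -0.02827908 -0.03593569]
```

```bash
python3 -m creep '[[[0,0,0.0015],[0,0,0],-1],[[0,0,0.003],[0,0,0],-1],[[0,0,0.003],[0,0,0],-1]]'
```

```text
t: 12.13
ee_pos: [0.5299, 0.208, 0.1427]
tcp_rot: [0.793, 0.609, 0.001, 0.0]
force: [0.6, -0.3, -3.5]
opening: 0.012
finger_force: 59.1
```

```bash
python3 -m creep '[[[0,0,0.002],[0,0,0],-1],[[0,0,0.004],[0,0,0],-1],[[0,0,0.006],[0,0,0],-1],[[0,0,0.006],[0,0,0],-1]]'
```

```text
t: 12.47
ee_pos: [0.5298, 0.208, 0.1365]
tcp_rot: [0.793, 0.609, 0.001, 0.0]
force: [-0.1, 0.5, -2.9]
opening: 0.0119
finger_force: 59.1
```

```bash
python3 -m creep '[[[0,0,0.002],[0,0,0],-1],[[0,0,0.004],[0,0,0],-1],[[0,0,0.006],[0,0,0],-1],[[0,0,0.007],[0,0,0],-1],[[0,0,0.007],[0,0,0],-1]]'
```

```text
t: 12.88
ee_pos: [0.5299, 0.208, 0.1297]
tcp_rot: [0.793, 0.609, 0.001, 0.0]
force: [0.4, 0.3, -3.4]
opening: 0.0124
finger_force: 59.1
```

Bar at about 0.1757; 5.7 mm to go. Small steps now.

```bash
python3 -m creep '[[[0,0,0.0015],[0,0,0],-1],[[0,0,0.003],[0,0,0],-1],[[0,0,0.004],[0,0,0],-1],[[0,0,0.004],[0,0,0],-1]]'
```

```text
t: 13.22
ee_pos: [0.53, 0.208, 0.1258]
tcp_rot: [0.793, 0.609, 0.001, 0.0]
force: [0.9, 1.0, -3.8]
opening: 0.012
finger_force: 59.1
```

```bash
python3 -m creep '[[[0,0,0.001],[0,0,0],-1],[[0,0,0.001],[0,0,0],-1],[[0,0,0.001],[0,0,0],-1]]'
```

```text
t: 13.47
ee_pos: [0.53, 0.208, 0.1251]
tcp_rot: [0.793, 0.609, 0.001, 0.0]
force: [0.6, -0.3, -3.4]
opening: 0.012
finger_force: 59.1
```

```bash
python3 -m creep '[[[0,0,0.001],[0,0,0],-1],[[0,0,0.001],[0,0,0],-1],[[0,0,0.001],[0,0,0],-1]]'
```

```text
t: 13.72
ee_pos: [0.53, 0.208, 0.124]
tcp_rot: [0.793, 0.609, 0.001, 0.0]
force: [-0.3, -0.5, -3.8]
opening: 0.012
finger_force: 59.1
```

```bash
python3 -m creep '[[[0,0,0.001],[0,0,0],-1],[[0,0,0.001],[0,0,0],-1],[[0,0,0.001],[0,0,0],-1]]'
```

```text
t: 13.97
ee_pos: [0.5302, 0.2081, 0.1235]
tcp_rot: [0.793, 0.609, 0.002, 0.0]
force: [-0.5, -0.6, 0.3]
opening: 0.0123
finger_force: 59.6
```

```bash
python3 -m creep '[[[0,0,0.0005],[0,0,0],-1],[[0,0,0.0005],[0,0,0],-1],[[0,0,0.0005],[0,0,0],-0.7],[[0,0,0.0005],[0,0,0],-0.6],[[0,0,0.0005],[0,0,0],-0.4],[[0,0,0.0005],[0,0,0],-0.2],[[0,0,0.0005],[0,0,0],0],[[0,0,0.0005],[0,0,0],0]]'; python3 -m creep '[[[0,0,0],[0,0,0],0.1],[[0,0,0],[0,0,0],0.1]]'; python3 - <<'E'
from h import *
import cv2
goto([.53,.208,.3],-14.8)
im=robot.read_camera("scene")
cv2.imwrite("pics/s6.png",cv2.resize(im[205:325,180:330,::-1],(750,600),interpolation=cv2.INTER_CUBIC))
E
```

```text
t: 14.63
ee_pos: [0.53, 0.2081, 0.1224]
tcp_rot: [0.793, 0.609, 0.001, 0.0]
force: [0.5, -0.0, 0.8]
opening: 0.043
finger_force: 0.0
t: 14.8
ee_pos: [0.5301, 0.208, 0.1225]
tcp_rot: [0.793, 0.609, 0.001, 0.0]
force: [-0.4, -0.1, -0.5]
opening: 0.047
finger_force: 0.0
t 14.8 tcp [0.5301 0.208  0.1225] F [-0.36 -0.11 -0.5 ] open 0.047 ff 0.0
shift [ 0.0003  0.0003 -0.1775] turn [ 0.0019 -0.0019 -0.0017] axes [[0.257, 0.966, 0.002], [0.966, -0.257, 0.001], [0.002, 0.002, -1.0]]
```

View pics/s6.png

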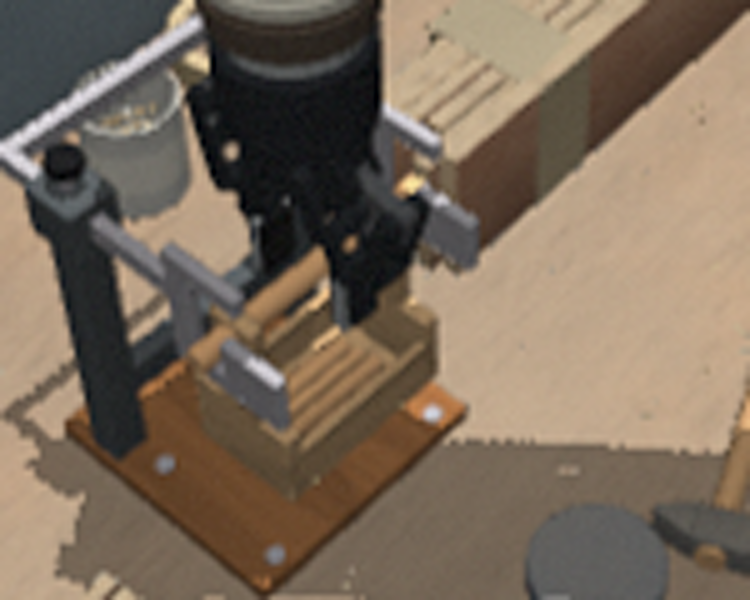

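The bar lies in the throats, with the near end at (205,350) behind the lip. The caddy is upright and the fingers are open and clear of the bar, so I withdraw straight up.

```bash
python3 -m creep '[[[0,0,-0.006],[0,0,0],0.1],[[0,0,-0.015],[0,0,0],0.1],[[0,0,-0.03],[0,0,0],0.1],[[0,0,-0.05],[0,0,0],0.1],[[0,0,-0.075],[0,0,0],0.1],[[0,0,-0.1],[0,0,0],0.1],[[0,0,-0.11],[0,0,0],0.1],[[0,0,-0.11],[0,0,0],0.1]]'; python3 -m creep '[[[0,0,0],[0,0,0],0.1],[[0,0,0],[0,0,0],0.1],[[0,0,0],[0,0,0],0.1],[[0,0,0],[0,0,0],0.1],[[0,0,0],[0,0,0],0.1],[[0,0,0],[0,0,0],0.1]]'; python3 - <<'E'
from h import *
im=robot.read_camera("scene").astype(int)
x=np.array([.5331,.2064]);c,t=np.cos(-.2583),np.sin(-.2583)
for n in("caddy_bar","caddy_end_left","caddy_end_right","caddy"):
    for d in robot.tip_of("scene",n)[:2]:
        w=ray("scene",d["pixel"],.065 if n=="caddy" else .17)[:2]-x; print(n,np.round(d["pixel"]),round(d["confidence"],2),"rack",np.round([w@[c,t],w@[-t,c]],3))
im2=robot.read_camera("scene").astype(int)
print("motion", np.abs(im2-im)[230:310,215:275].max())
E
```

```text
t: 15.52
ee_pos: [0.5307, 0.2083, 0.2366]
tcp_rot: [0.793, 0.609, 0.004, 0.001]
force: [-0.5, -0.5, 0.1]
opening: 0.0469
finger_force: 0.0
t: 16.02
ee_pos: [0.5296, 0.2078, 0.2322]
tcp_rot: [0.793, 0.609, 0.001, 0.0]
force: [-0.0, 0.4, -0.1]
opening: 0.0469
finger_force: 0.0
caddy_bar [379. 213.] 0.97 rack [-0.167 -0.367]
caddy_bar [241. 261.] 0.64 rack [-0.005  0.006]
caddy_end_left [222. 272.] 0.87 rack [0.005 0.059]
caddy_end_left [385. 210.] 0.62 rack [-0.17 -0.39]
caddy_end_right [366. 222.] 0.77 rack [-0.157 -0.313]
caddy_end_right [260. 243.] 0.56 rack [ 0.002 -0.068]
caddy [374. 230.] 0.95 rack [-0.148 -0.406]
caddy [244. 286.] 0.87 rack [-0.002  0.001]
motion 43
```

```bash
W='[[[0,0,0],[0,0,0],0.1],[[0,0,0],[0,0,0],0.1],[[0,0,0],[0,0,0],0.1],[[0,0,0],[0,0,0],0.1],[[0,0,0],[0,0,0],0.1],[[0,0,0],[0,0,0],0.1],[[0,0,0],[0,0,0],0.1],[[0,0,0],[0,0,0],0.1]]'; python3 -m creep '[[[0,0,0],[0,0,0],0.1],[[0,0,0],[0,0,0],0.1],[[0,0,0],[0,0,0],0.1],[[0,0,0],[0,0,0],0.1],[[0,0,0],[0,0,0],0.1],[[0,0,0],[0,0,0],0.1],[[0,0,0],[0,0,0],0.1],[[0,0,0],[0,0,0],0.1]]'; python3 -m creep '[[[0,0,0],[0,0,0],0.1],[[0,0,0],[0,0,0],0.1],[[0,0,0],[0,0,0],0.1],[[0,0,0],[0,0,0],0.1],[[0,0,0],[0,0,0],0.1],[[0,0,0],[0,0,0],0.1],[[0,0,0],[0,0,0],0.1],[[0,0,0],[0,0,0],0.1]]'; python3 - <<'E'
from h import *
f=[robot.read_camera("scene").astype(int) for _ in range(5)]
for g in f[1:]:
    d=np.abs(g-f[0]).max(2); print("caddy",d[230:310,215:275].mean().round(2),(d[230:310,215:275]>25).sum(),"bench",d[330:410,215:275].mean().round(2),(d[330:410,215:275]>25).sum())
E
```

```text
t: 16.98
ee_pos: [0.5298, 0.2079, 0.2326]
tcp_rot: [0.793, 0.609, 0.001, 0.0]
force: [-0.1, 1.0, 0.3]
opening: 0.0467
finger_force: 0.0
t: 17.65
ee_pos: [0.5298, 0.2079, 0.2326]
tcp_rot: [0.793, 0.609, 0.001, 0.0]
force: [0.9, 0.1, -0.2]
opening: 0.0469
finger_force: 0.0
caddy 2.07 0 bench 1.76 0
caddy 2.07 0 bench 1.73 0
caddy 2.07 0 bench 1.75 0
caddy 2.05 0 bench 1.75 0
```

The caddy hangs still, so I hand the job in.

```bash
python3 -c "
from station import robot
print(robot.job_done())"
```

```text
the job is handed in; nothing more can be done
None
```

The caddy hangs released and at rest with both bar ends down in the hook throats, and I handed the job in at about 18 s; the hand-in gave no verdict.

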